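# Find the fullest sealed centrifuge bucket by feel and hold it up

### The arm

A 6-joint arm with a two-finger parallel gripper is mounted at the origin on the work surface. World frame = base frame: x ahead of the robot, y to its left, z up, the work surface at z = 0. Lengths are in m, angles in rad, forces in N, time in s.
With the tool pointing down it reaches from about 0.4 to 0.825 m from the base axis. Payload 7 kg.
Tool frame: the origin (TCP) lies at the very end of the fingers, on their centre line; the grasp point (between the pads) lies 19 mm behind it; z points along the fingers, y is the line along which they close (so a half turn about z gives the same grasp; the last joint's range is limited). The gripper opens to 88 mm and grips with 3 to 60 N. Pads are 19 mm wide; open, the fingers measure 130 mm over their backs; the gripper's body (78 mm by 193 mm) begins 47 mm behind the grasp point.
Start: joints at [-0.842, 0.359, 0.012, 0, -1.224, -0.288], TCP at [0.288, -0.61, 0.227] pointing down, gripper open.
Joint ranges: [-3.07, 3.07], [-1.43, 2.12], [-1.02, 1.25], [-3.03, 1.67], [-3.05, -0], [-3.03, 3.03]. Speed limits (rad/s): [2.39, 2.39, 3.01, 3.14, 3.14, 3.14].

### API

Orientations are given as a unit quaternion [x, y, z, w].
In Python, from rig import ctrl gives the robot as it stands.
- The arm moves only by the tool apply_moves, never from a script. Its argument "rows" is a list of rows, each a list of 4 numbers: the shift along the tool's x, y, z in cm, then the turn about the tool's z in degrees. In form: [[dx, dy, dz, yaw], ...]. A call has 1 to 20 rows; each row shifts and turns the commanded pose from where the row before left it, along the tool's axes as they then stand; what a row does not reach is not made up. A row lasts 1/10 s, in which the tool goes at most 50 mm and 8.59 degrees, less where a joint would pass 70% of its speed; a pose out of reach is approached as far as the arm can. A call with a gripper value outside its range is refused whole. "fingers" is the finger opening in cm, from 0 to 8.76, set as the call begins (left out, the last holds). The fingers move at their own pace and stop on an object; "newtons" is the grip in N (left out, the last holds). Time passes only in rows, so rows that do not move let the fingers close. It gives the time, the measured TCP pose, the force, the opening and the grip force at its end, in the units of the state.
- ctrl.get_state(): the state, without advancing time (a new reading comes with each control period).
- ctrl.grab_frame(name): name is "side" or "top"; returns a dict with "pixels" (480x640x3 uint8, red, green, blue), "intrinsics" (3x3 intrinsics, pixels), "world_from_camera" (4x4, takes a point from camera to world coordinates). Camera axes: x right, y down, z forward; pixel columns grow to the right and rows downward; lengths in m; the calibration is good to about 2 mm. A picture is of the moment at which its call begins. There is no depth.
- ctrl.job_done(): hands the job in; it is judged then, once.
Trained networks look in the newest picture that a camera, given by its name, has taken for a name from the list of things; names that differ only in an ending like _2 or _b are one class to them, and where a whole thing is asked for, a point or a joint stands for the part that bears it (a point fixed in the world has none). Each returns a list of dicts, best first, with "conf" (0 to 1); they miss things now and then, are a little off and sometimes report something else, mostly with a low value. They report only what shows in the picture. A call takes as long as a camera call.
- ctrl.find_in(camera, target): "bbox" ([left, top, width, height] in pixels, round what is visible of it).
- ctrl.tip_of(camera, target): "at" ([column, row] in pixels: a listed point, or the origin of a listed thing).
The state is a dict: "time_s": time; "joint_positions": joint angles; "joint_vel": joint speeds; "joint_efforts": joint torques, N m; "position": TCP position; "orientation": TCP orientation; "contact_force": force on the tool from outside, world axes, zero at the start; "torque": the same for the moment, N m; "opening": finger opening in m; "grip_force": force on a finger pad.
Only numpy, scipy, OpenCV 4.12 (cv2) and the standard library are available. Lean on these libraries where they do the work, as an engineer would, in place of code of your own. Each camera call takes 0.05 s, during which the arm holds its last target. There are 200 camera calls.

### The job

The three identical buckets in the steel tray are sealed and may not be opened here, so lift them clear of the tray one at a time and find by feel which is the heaviest, the one with the most sample tubes. Set the lighter two back standing in the tray and finish holding the heaviest up in the gripper, still, upright and at least 10 cm above the tray, for a colleague to take: do not put it down or let go. Keep all buckets upright so that the spun samples do not mix, and leave the tube rack and the sharps pot alone.

Things in the scene. Friction and masses are not known exactly. Their poses are not given: they have to be found in the camera images.
- bucket_1: sealed centrifuge bucket: upright aluminium cylinder 58 mm across, 95 mm tall, collar 61 mm, two flat bosses on its +y and -y sides (24 mm wide, z 58 to 84 mm, 72 mm over both); fixed white cap 64 mm across, z 95 to 107 mm; on its centre a firm ribbed black lifting knob 32 mm across, z 107 to 135 mm (the top). Origin: centre of the underside, z up the axis. Loose, upright, in the tray
- bucket_2: looks exactly like bucket_1, same size and axes. Contents hidden: a tube insert that may shift 2 mm. A bucket weighs 0.21 to 0.46 kg in all; the heaviest is at least 100 g heavier than the others, and which one it is changes from run to run. Origin: centre of the underside
- bucket_3: looks exactly like bucket_1, same size, axes and possible weights. The three stand at least 95 mm apart, centre to centre, anywhere in the tray. Origin: centre of the underside
- tray: shallow stainless instrument tray fixed to the bench, 300 mm by 420 mm (its own x by y), walls 20 mm high, floor and walls 3 mm thick. Origin: centre of its underside on the bench; its inner floor, on which the buckets stand, is at z = 3 mm.
- tube_rack: bystander: loose grey test-tube rack 210 by 70 mm and 60 mm tall, with capped tubes reaching 101 mm, beside the tray at the robot's left. Origin: centre of the underside.
- sharps_pot: bystander: loose closed yellow sharps pot, 116 mm across at the lid, 145 mm tall, beside the tray at the robot's right. Origin: centre of the underside.

How it is judged:
On the way:
1. a lighter bucket has been lifted clear of the tray, upright in the fingers, while the heaviest still stood in the tray (so the choice was felt, not guessed) (((height (world z) of bucket_1 above 0.009 m and contact force between bucket_1 and tray below 0.05 N and angle between bucket_1's own z axis and vertical below 0.4 rad and contact force between bucket_1 and the fingers above 0.5 N and ((contact force between bucket_2 and tray above 3.55 N and height (world z) of bucket_2 below 0.008 m and contact force between bucket_2 and the fingers below 0.05 N) or (contact force between bucket_3 and tray above 3.55 N and height (world z) of bucket_3 below 0.008 m and contact force between bucket_3 and the fingers below 0.05 N))) or (height (world z) of bucket_2 above 0.009 m and contact force between bucket_2 and tray below 0.05 N and angle between bucket_2's own z axis and vertical below 0.4 rad and contact force between bucket_2 and the fingers above 0.5 N and ((contact force between bucket_1 and tray above 3.55 N and height (world z) of bucket_1 below 0.008 m and contact force between bucket_1 and the fingers below 0.05 N) or (contact force between bucket_3 and tray above 3.55 N and height (world z) of bucket_3 below 0.008 m and contact force between bucket_3 and the fingers below 0.05 N))) or (height (world z) of bucket_3 above 0.009 m and contact force between bucket_3 and tray below 0.05 N and angle between bucket_3's own z axis and vertical below 0.4 rad and contact force between bucket_3 and the fingers above 0.5 N and ((contact force between bucket_1 and tray above 3.55 N and height (world z) of bucket_1 below 0.008 m and contact force between bucket_1 and the fingers below 0.05 N) or (contact force between bucket_2 and tray above 3.55 N and height (world z) of bucket_2 below 0.008 m and contact force between bucket_2 and the fingers below 0.05 N))))), for 0.2 s.
At the end, for the whole second after the job is handed in: The heaviest bucket is held by the fingers alone, underside over 90 mm above the bench, still, within 15 degrees of upright; the other two stand untouched on the tray floor within 5 degrees of upright, each pressing on it with under 3.55 N (only the heaviest weighs more) (((height (world z) of bucket_1 above 0.09 m and angle between bucket_1's own z axis and vertical below 0.26 rad and linear speed of bucket_1 below 0.03 m/s and contact force between bucket_1 and the fingers above 1 N and contact force between bucket_1 and tray below 0.05 N and contact force between bucket_1 and tube_rack below 0.05 N and contact force between bucket_1 and sharps_pot below 0.05 N and contact force between bucket_1 and bucket_2 below 0.05 N and angle between each of bucket_2, bucket_3's own z axis and vertical below 0.09 rad and height (world z) of each of bucket_2, bucket_3 below 0.008 m and linear speed of each of bucket_2, bucket_3 below 0.02 m/s and contact force between bucket_2 and tray between 1.5 and 3.55 N and contact force between each of bucket_2, bucket_3 and the fingers below 0.05 N and contact force between bucket_1 and bucket_3 below 0.05 N and contact force between bucket_3 and tray between 1.5 and 3.55 N) or (height (world z) of bucket_2 above 0.09 m and angle between bucket_2's own z axis and vertical below 0.26 rad and linear speed of bucket_2 below 0.03 m/s and contact force between bucket_2 and the fingers above 1 N and contact force between bucket_2 and tray below 0.05 N and contact force between bucket_2 and tube_rack below 0.05 N and contact force between bucket_2 and sharps_pot below 0.05 N and contact force between bucket_2 and bucket_1 below 0.05 N and angle between each of bucket_1, bucket_3's own z axis and vertical below 0.09 rad and height (world z) of each of bucket_1, bucket_3 below 0.008 m and linear speed of each of bucket_1, bucket_3 below 0.02 m/s and contact force between bucket_1 and tray between 1.5 and 3.55 N and contact force between each of bucket_1, bucket_3 and the fingers below 0.05 N and contact force between bucket_2 and bucket_3 below 0.05 N and contact force between bucket_3 and tray between 1.5 and 3.55 N) or (height (world z) of bucket_3 above 0.09 m and angle between bucket_3's own z axis and vertical below 0.26 rad and linear speed of bucket_3 below 0.03 m/s and contact force between bucket_3 and the fingers above 1 N and contact force between bucket_3 and tray below 0.05 N and contact force between bucket_3 and tube_rack below 0.05 N and contact force between bucket_3 and sharps_pot below 0.05 N and contact force between bucket_3 and bucket_1 below 0.05 N and angle between each of bucket_1, bucket_2's own z axis and vertical below 0.09 rad and height (world z) of each of bucket_1, bucket_2 below 0.008 m and linear speed of each of bucket_1, bucket_2 below 0.02 m/s and contact force between bucket_1 and tray between 1.5 and 3.55 N and contact force between each of bucket_1, bucket_2 and the fingers below 0.05 N and contact force between bucket_3 and bucket_2 below 0.05 N and contact force between bucket_2 and tray between 1.5 and 3.55 N))); the arm keeps its last pose, push and grip.
It fails at once if a bucket tipped by more than 35 degrees (angle between any of bucket_1, bucket_2, bucket_3's own z axis and vertical above 0.61 rad).
It fails at once if the tube rack or the sharps pot moved by more than 30 mm (distance of any of tube_rack, sharps_pot from where it was at the start of the episode above 0.03 m).
It also fails if it takes over 64 s, if anything falls off the work surface, if the arm or the gripper's body presses on something with over 40 N, if the wrist force passes 120 N, or if a joint passes its speed limit or range.

## Working session

There is one attempt and no reset: what is moved stays moved. The work goes in short steps, Python scripts to look and compute and a tool call to move; the robot and the scene stay as the last step left them, time stands still between calls to the robot, and variables do not carry over. Pictures are saved under pics/ and viewed, at most 10 in all, crops included, and the job is handed in when it is done.

Besides the shell and the picture viewer there is one more tool, called after "Request:" as name(argument=value, ...), one argument or row to a line, values as JSON. apply_moves: Moves the arm, as the interface text tells. Its arguments: {"type":"object","properties":{"rows":{"type":"array","items":{"type":"array","items":{"type":"number"}}},"fingers":{"type":"number"},"newtons":{"type":"number"}},"required":["rows"]}

```bash
mkdir -p pics && python3 - <<'E'
from rig import ctrl
import cv2
s=ctrl.get_state();print({k:s[k] for k in('time_s','position','orientation','contact_force','opening')})
for c in('top','side'):
    f=ctrl.grab_frame(c);cv2.imwrite(f'pics/{c}0.png',f['pixels'][:,:,::-1]);print(c,f['intrinsics'],f['world_from_camera'])
    for n in('bucket_1','tray'):
        print(n,ctrl.find_in(c,n));print(ctrl.tip_of(c,n))
E
```

```text
{'time_s': 0.0, 'position': array([ 0.28776508, -0.61003668,  0.22561841]), 'orientation': array([-2.18559117e-01,  9.75823349e-01,  7.97466399e-04, -2.59358768e-04]), 'contact_force': array([-0.00360912, -0.6274428 ,  0.05150934]), 'opening': 0.08752087601933478}
top [[549.90551532   0.         315.88430233]
 [  0.         549.90551532 229.51187314]
 [  0.           0.           1.        ]] [[-3.03283282e-03 -9.95446739e-01  9.52711475e-02  4.55565010e-01]
 [-9.99769255e-01  9.92310853e-04 -2.14581273e-02  1.15118023e-02]
 [ 2.12658843e-02 -9.53142431e-02 -9.95220055e-01  1.34775625e+00]
 [ 0.00000000e+00  0.00000000e+00  0.00000000e+00  1.00000000e+00]]
bucket_1 [{'bbox': [317.8, 244.6, 30.9, 26.9], 'conf': 0.84}, {'bbox': [260.9, 233.9, 27.5, 29.0], 'conf': 0.79}, {'bbox': [212.8, 210.0, 33.9, 27.0], 'conf': 0.67}]
[{'at': [278.6, 249.5], 'conf': 0.97}, {'at': [233.8, 225.2], 'conf': 0.71}, {'at': [331.6, 259.4], 'conf': 0.63}]
tray [{'bbox': [190.5, 175.2, 180.5, 131.7], 'conf': 0.7}]
[{'at': [279.1, 240.0], 'conf': 0.9}]
side [[468.03536375   0.         321.06555784]
 [  0.         468.03536375 236.7045805 ]
 [  0.           0.           1.        ]] [[-0.99647558 -0.03514445  0.07616612  0.4726928 ]
 [-0.08196792  0.6008883  -0.79511918  0.96868267]
 [-0.0178233  -0.79856003 -0.60165124  0.78694765]
 [ 0.          0.          0.          1.        ]]
bucket_1 [{'bbox': [288.8, 252.7, 30.2, 54.2], 'conf': 0.84}, {'bbox': [317.6, 222.6, 28.4, 58.7], 'conf': 0.75}]
[{'at': [341.2, 239.6], 'conf': 0.8}, {'at': [330.8, 270.5], 'conf': 0.77}, {'at': [303.1, 302.2], 'conf': 0.59}]
tray [{'bbox': [255.5, 214.9, 137.1, 119.7], 'conf': 0.58}]
[{'at': [321.1, 270.7], 'conf': 0.71}]
```

View pics/top0.png

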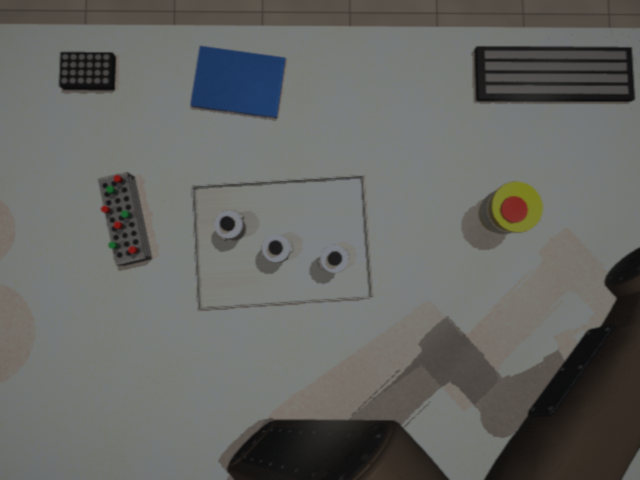

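View pics/side0.png

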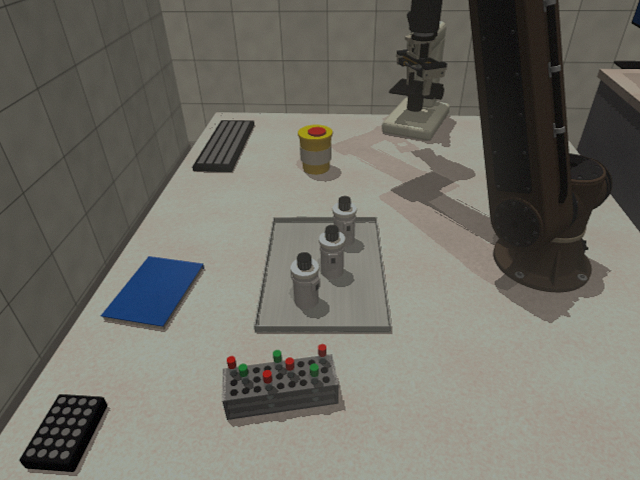

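Top view: knobs at about (227,224), (276,248) and (334,258), with the pot at (514,209) and the rack at (125,220). The side view shows all three buckets upright.

```bash
cat > h.py <<'E'
from rig import ctrl
import cv2,numpy as np
def ray(f,uv,z):
    K,T=f['intrinsics'],f['world_from_camera']
    d=T[:3,:3]@np.linalg.inv(K)@[uv[0],uv[1],1]; o=T[:3,3]
    return (o+d*(z-o[2])/d[2])[:2]
def proj(f,p):
    T=np.linalg.inv(f['world_from_camera']);c=T[:3,:3]@p+T[:3,3];q=f['intrinsics']@c;return q[:2]/q[2]
def knobs(f,guess,r=14,z=0.13,thr=60):
    g=f['pixels'].max(2);out=[]
    for u,v in guess:
        u,v=int(u),int(v);m=(g[v-r:v+r,u-r:u+r]<thr).astype(np.uint8)
        n,l,st,c=cv2.connectedComponentsWithStats(m);i=1+np.argmax(st[1:,4])
        uv=c[i]+[u-r,v-r];out.append((uv.round(1),st[i].tolist(),ray(f,uv,z).round(4)))
    return out
def delta(p,z=None):
    from scipy.spatial.transform import Rotation as R
    s=ctrl.get_state();P=s['position'];z=P[2] if z is None else z
    return (R.from_quat(s['orientation']).inv().apply(np.array([p[0],p[1],z])-P)*100).round(2)
E
python3 - <<'E'
from h import *
f=ctrl.grab_frame('top')
t=knobs(f,[(227,224),(276,248),(334,258)],z=0.133)
for k in t:print(k)
f=ctrl.grab_frame('side')
for k in knobs(f,[proj(f,np.array([*k[2],0.125])) for k in t],z=0.125,r=11):print(k)
for k in t:print(delta(k[2]))
E
```

```text
(array([226.9, 223.3]), [7, 7, 15, 14, 155], array([0.5859, 0.1823]))
(array([275. , 247.4]), [7, 7, 13, 14, 146], array([0.5323, 0.0757]))
(array([334.2, 258.1]), [8, 8, 13, 13, 140], array([ 0.5083, -0.0549]))
(array([303.9, 261.1]), [4, 4, 14, 18, 208], array([0.587, 0.185]))
(array([331.5, 232.9]), [5, 4, 13, 17, 173], array([0.5329, 0.0775]))
(array([344.1, 203.2]), [6, 6, 11, 14, 141], array([ 0.5087, -0.0534]))
[-60.77  58.99  -0.  ]
[-51.37  51.63  -0.  ]
[-43.63  40.85  -0.  ]
```

Request:
apply_moves(
  rows=[
    [-2.4,2.25,0,0],
    [-2.4,2.25,0,0],
    [-2.4,2.25,0,0],
    [-2.4,2.25,0,0],
    [-2.4,2.25,0,0],
    [-2.4,2.25,0,0],
    [-2.4,2.25,0,0],
    [-2.4,2.25,0,0],
    [-2.4,2.25,0,0],
    [-2.4,2.25,0,0],
    [-2.4,2.25,0,0],
    [-2.4,2.25,0,0],
    [-2.4,2.25,0,0],
    [-2.4,2.25,0,0],
    [-2.4,2.25,0,0],
    [-2.4,2.25,0,0],
    [-2.4,2.25,0,0],
    [-2.8,2.6,0,0],
    [0,0,0,0],
    [0,0,0,0],
  ],
  fingers=8.0,
  newtons=30,
)

```text
time_s: 2.6
position: [0.5081, -0.0543, 0.2265]
orientation: [-0.22, 0.976, -0.0, -0.0]
contact_force: [0.1, -1.2, 0.4]
opening: 0.0797
grip_force: 0.0
```

```bash
python3 - <<'E'
from h import *
s=ctrl.get_state();print(s['time_s'],s['position'],s['orientation'],s['contact_force'])
print(delta((0.5085,-0.0543),0.115))
f=ctrl.grab_frame('side');cv2.imwrite('pics/s1.png',cv2.resize(f['pixels'][120:320,220:440,::-1],None,fx=3,fy=3))
E
```

```text
2.6 [ 0.50809665 -0.05426516  0.22650843] [-2.19531257e-01  9.75605460e-01 -1.77315421e-06 -1.11789198e-04] [ 0.09145254 -1.23160349  0.36019455]
[-0.04 -0.02 11.15]
```

View pics/s1.png

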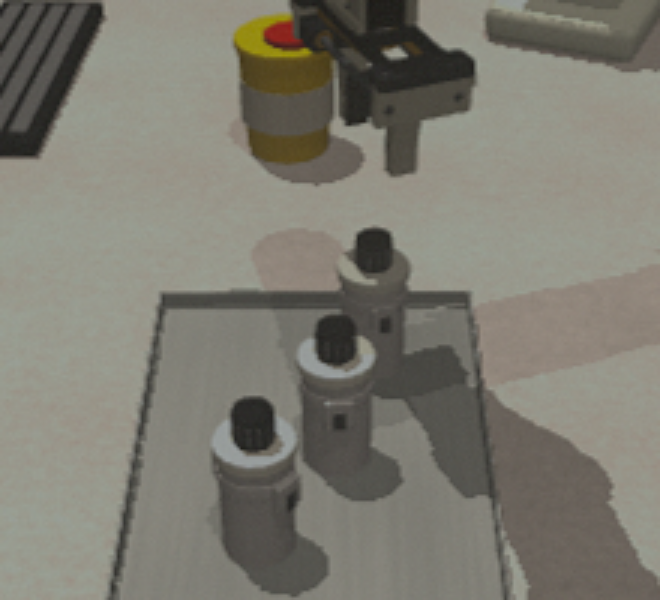

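Gripper above bucket C's knob (crop (375,245)); aligned. Descend and grip.

Request:
apply_moves(
  rows=[
    [0,0,2,0],
    [0,0,2,0],
    [0,0,2,0],
    [0,0,1.5,0],
    [0,0,1.3,0],
    [0,0,1.0,0],
    [0,0,0.7,0],
    [0,0,0.6,0],
    [0,0,0,0],
    [0,0,0,0],
  ],
)

```text
time_s: 3.65
position: [0.5082, -0.055, 0.1159]
orientation: [-0.219, 0.976, -0.0, 0.0]
contact_force: [0.2, -0.3, -0.1]
opening: 0.0799
grip_force: 0.0
```

Request:
apply_moves(
  rows=[
    [0,0,0,0],
    [0,0,0,0],
    [0,0,0,0],
    [0,0,0,0],
    [0,0,0,0],
    [0,0,0,0],
    [0,0,0,0],
    [0,0,0,0],
    [0,0,0,0],
    [0,0,0,0],
  ],
  fingers=2.0,
  newtons=30,
)

```text
time_s: 4.65
position: [0.508, -0.055, 0.1156]
orientation: [-0.219, 0.976, -0.0, -0.0]
contact_force: [-1.1, 0.2, 0.8]
opening: 0.031
grip_force: 30.0
```

Request:
apply_moves(
  rows=[
    [0,0,-0.3,0],
    [0,0,-0.7,0],
    [0,0,-1,0],
    [0,0,-1,0],
    [0,0,-0.7,0],
    [0,0,-0.3,0],
    [0,0,0,0],
    [0,0,0,0],
    [0,0,0,0],
    [0,0,0,0],
    [0,0,0,0],
    [0,0,0,0],
  ],
)

```text
time_s: 5.85
position: [0.5079, -0.055, 0.1554]
orientation: [-0.219, 0.976, -0.0, -0.0]
contact_force: [0.2, 0.3, -4.2]
opening: 0.0311
grip_force: 30.0
```

```bash
cat >> h.py <<'E'
def weigh(n=16):
    a=[]
    for _ in range(n):
        f=ctrl.grab_frame('side');s=ctrl.get_state();a.append([*s['contact_force'],s['joint_efforts'][1],s['joint_efforts'][2]])
    a=np.array(a);print('F',a.mean(0).round(2),'sd',a.std(0).round(2),s['position'].round(4),s['opening'],s['time_s']);return f
E
python3 - <<'E'
from h import *
f=weigh();cv2.imwrite('pics/s2.png',cv2.resize(f['pixels'][120:320,220:440,::-1],None,fx=3,fy=3))
E
```

```text
F [  0.21  -0.11  -4.27 -40.08  27.4 ] sd [0.58 0.5  0.53 0.01 0.01] [ 0.508  -0.055   0.1556] 0.03103140205788942 6.65
```

View pics/s2.png

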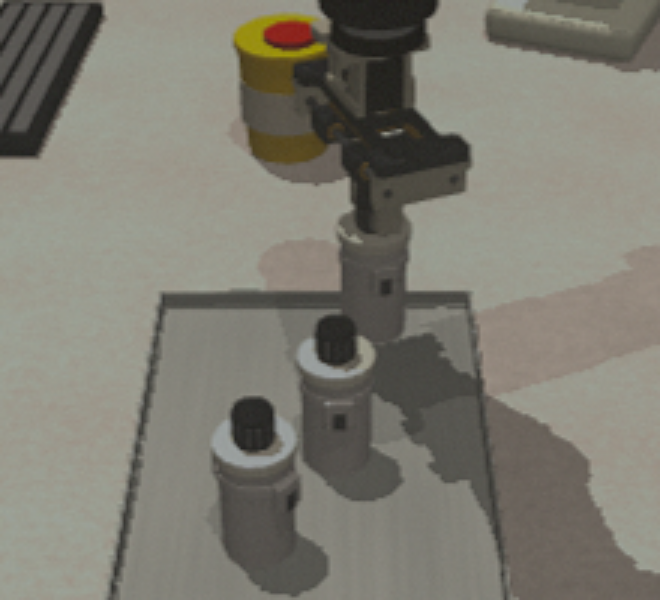

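C is lifted upright and reads about 4.3 N, so it's probably the heaviest. I'll set it down and weigh another.

Request:
apply_moves(
  rows=[
    [0,0,1,0],
    [0,0,1,0],
    [0,0,0.8,0],
    [0,0,0.5,0],
    [0,0,0.3,0],
    [0,0,0.2,0],
    [0,0,0.15,0],
    [0,0,0,0],
    [0,0,0,0],
    [0,0,0,0],
  ],
)

```text
time_s: 7.65
position: [0.5082, -0.0549, 0.1163]
orientation: [-0.219, 0.976, -0.0, 0.0]
contact_force: [-0.8, -0.5, -4.1]
opening: 0.0312
grip_force: 30.0
```

Request:
apply_moves(
  rows=[
    [0,0,0,0],
    [0,0,0,0],
    [0,0,0,0],
    [0,0,0,0],
    [0,0,0,0],
    [0,0,0,0],
    [0,0,0,0],
  ],
  fingers=8.0,
)

```text
time_s: 8.35
position: [0.508, -0.055, 0.1161]
orientation: [-0.219, 0.976, -0.0, 0.0]
contact_force: [0.3, -0.5, -0.3]
opening: 0.0784
grip_force: 0.0
```

Request:
apply_moves(
  rows=[
    [0,0,-0.5,0],
    [0,0,-1,0],
    [0,0,-2,0],
    [0,0,-2,0],
    [0,0,-2,0],
    [0,0,0,0],
    [0,0,0,0],
    [0,0,0,0],
  ],
)

```text
time_s: 9.15
position: [0.5076, -0.055, 0.1908]
orientation: [-0.219, 0.976, 0.0, -0.0]
contact_force: [-0.1, 1.0, -0.6]
opening: 0.08
grip_force: 0.0
```

```bash
python3 - <<'E'
from h import *
weigh(10)
print(delta((0.5326,0.0766)),delta((0.5865,0.1837)))
E
```

```text
F [ -0.19   0.1   -0.05 -36.78  27.11] sd [0.59 0.38 0.45 0.18 0.08] [ 0.508  -0.055   0.1909] 0.08022947427243747 9.65
[-7.84 10.85 -0.  ] [-17.29  18.24  -0.  ]
```

Request:
apply_moves(
  rows=[
    [-1,1.35,0,0],
    [-2,2.8,0,0],
    [-2,2.8,0,0],
    [-1.84,2.5,0,0],
    [-1,1.4,0,0],
    [0,0,0,0],
    [0,0,0,0],
    [0,0,2,0],
    [0,0,1.5,0],
    [0,0,1.5,0],
    [0,0,1.0,0],
    [0,0,0.8,0],
    [0,0,0.7,0],
    [0,0,0,0],
    [0,0,0,0],
  ],
)

```text
time_s: 11.15
position: [0.5328, 0.0766, 0.1163]
orientation: [-0.219, 0.976, -0.0, 0.0]
contact_force: [0.1, 0.3, -0.3]
opening: 0.0798
grip_force: 0.0
```

Request:
apply_moves(
  rows=[
    [0,0,0,0],
    [0,0,0,0],
    [0,0,0,0],
    [0,0,0,0],
    [0,0,0,0],
    [0,0,0,0],
    [0,0,0,0],
    [0,0,0,0],
    [0,0,0,0],
  ],
  fingers=2.0,
)

```text
time_s: 12.05
position: [0.5326, 0.0766, 0.1161]
orientation: [-0.219, 0.976, -0.0, -0.0]
contact_force: [-0.1, -0.9, 0.2]
opening: 0.0311
grip_force: 30.0
```

Request:
apply_moves(
  rows=[
    [0,0,-0.3,0],
    [0,0,-0.7,0],
    [0,0,-1,0],
    [0,0,-1,0],
    [0,0,-0.7,0],
    [0,0,-0.3,0],
    [0,0,0,0],
    [0,0,0,0],
    [0,0,0,0],
    [0,0,0,0],
    [0,0,0,0],
    [0,0,0,0],
  ],
)

```text
time_s: 13.25
position: [0.5326, 0.0766, 0.1559]
orientation: [-0.219, 0.976, -0.0, -0.0]
contact_force: [0.5, 0.5, -1.9]
opening: 0.0313
grip_force: 30.0
```

```bash
python3 - <<'E'
from h import *
f=weigh();cv2.imwrite('pics/s3.png',cv2.resize(f['pixels'][120:320,220:440,::-1],None,fx=3,fy=3))
E
```

```text
F [ -0.06  -0.1   -2.12 -42.85  26.78] sd [0.48 0.53 0.57 0.01 0.01] [0.5326 0.0766 0.1561] 0.031330414409623655 14.05
```

View pics/s3.png

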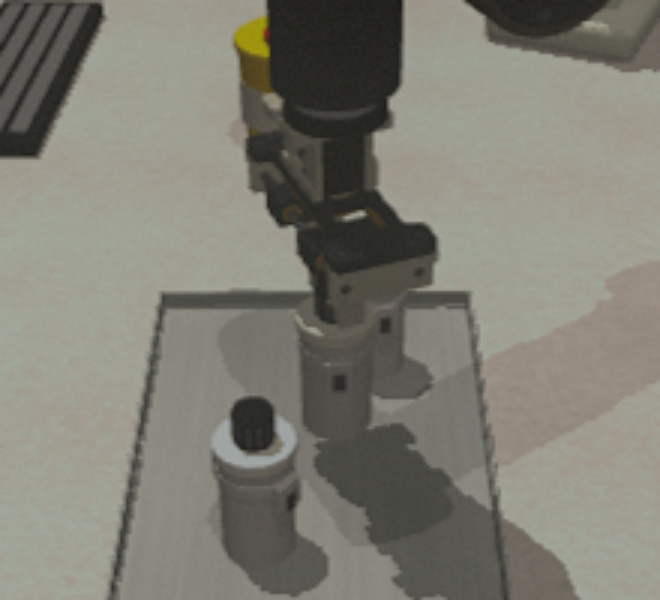

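B is upright and reads about 2.1 N. Set it down, then weigh A.

Request:
apply_moves(
  rows=[
    [0,0,1,0],
    [0,0,1,0],
    [0,0,0.8,0],
    [0,0,0.5,0],
    [0,0,0.3,0],
    [0,0,0.2,0],
    [0,0,0.2,0],
    [0,0,0,0],
    [0,0,0,0],
    [0,0,0,0],
  ],
)

```text
time_s: 15.05
position: [0.5326, 0.0766, 0.1162]
orientation: [-0.219, 0.976, 0.0, 0.0]
contact_force: [0.3, 0.2, -1.7]
opening: 0.0315
grip_force: 30.0
```

Request:
apply_moves(
  rows=[
    [0,0,0,0],
    [0,0,0,0],
    [0,0,0,0],
    [0,0,0,0],
    [0,0,0,0],
    [0,0,0,0],
    [0,0,0,0],
  ],
  fingers=8.0,
)

```text
time_s: 15.75
position: [0.5326, 0.0766, 0.1161]
orientation: [-0.219, 0.976, 0.0, 0.0]
contact_force: [-0.3, 0.2, 0.5]
opening: 0.0781
grip_force: 0.0
```

Request:
apply_moves(
  rows=[
    [0,0,-0.5,0],
    [0,0,-1,0],
    [0,0,-2,0],
    [0,0,-2,0],
    [0,0,-2,0],
    [0,0,0,0],
    [0,0,0,0],
    [0,0,0,0],
  ],
)

```text
time_s: 16.55
position: [0.5323, 0.0765, 0.1908]
orientation: [-0.219, 0.976, 0.0, -0.0]
contact_force: [-0.8, 0.1, 0.1]
opening: 0.0799
grip_force: 0.0
```

```bash
python3 - <<'E'
from h import *
print(delta((0.5865,0.1837),0.1158))
f=ctrl.grab_frame('side')
for k in knobs(f,[proj(f,np.array([0.5865,.1837,0.125]))],z=0.125,r=11):print(k)
E
```

```text
[-9.48  7.38  7.5 ]
(array([303.9, 261.1]), [4, 4, 14, 18, 209], array([0.5869, 0.1849]))
```

Request:
apply_moves(
  rows=[
    [-1.5,1.2,0,0],
    [-2.4,1.9,0,0],
    [-2.4,1.9,0,0],
    [-2.0,1.5,0,0],
    [-1.15,0.9,0,0],
    [0,0,0,0],
    [0,0,0,0],
    [0,0,2,0],
    [0,0,1.5,0],
    [0,0,1.5,0],
    [0,0,1.0,0],
    [0,0,0.8,0],
    [0,0,0.7,0],
    [0,0,0,0],
    [0,0,0,0],
  ],
)

```text
time_s: 18.1
position: [0.5867, 0.1839, 0.1164]
orientation: [-0.219, 0.976, -0.0, 0.0]
contact_force: [-0.0, -0.5, 0.1]
opening: 0.08
grip_force: 0.0
```

Request:
apply_moves(
  rows=[
    [0,0,0,0],
    [0,0,0,0],
    [0,0,0,0],
    [0,0,0,0],
    [0,0,0,0],
    [0,0,0,0],
    [0,0,0,0],
    [0,0,0,0],
    [0,0,0,0],
  ],
  fingers=2.0,
)

```text
time_s: 19.0
position: [0.5865, 0.1839, 0.1161]
orientation: [-0.219, 0.976, 0.0, -0.0]
contact_force: [0.3, 0.5, -0.3]
opening: 0.0315
grip_force: 30.0
```

Request:
apply_moves(
  rows=[
    [0,0,-0.3,0],
    [0,0,-0.7,0],
    [0,0,-1,0],
    [0,0,-1,0],
    [0,0,-0.7,0],
    [0,0,-0.3,0],
    [0,0,0,0],
    [0,0,0,0],
    [0,0,0,0],
    [0,0,0,0],
    [0,0,0,0],
    [0,0,0,0],
  ],
)

```text
time_s: 20.2
position: [0.5865, 0.1838, 0.1559]
orientation: [-0.219, 0.976, -0.0, -0.0]
contact_force: [0.1, -0.1, -2.5]
opening: 0.0315
grip_force: 30.0
```

```bash
python3 - <<'E'
from h import *
f=weigh()
E
```

```text
F [-5.000e-02 -1.200e-01 -2.590e+00 -5.377e+01  2.785e+01] sd [0.5  0.34 0.31 0.01 0.01] [0.5865 0.1838 0.1561] 0.03101908391393368 21.0
```

A reads 2.6 N, B 2.1 N and C 4.2 N, so C is the heaviest. Put A back and fetch C.

Request:
apply_moves(
  rows=[
    [0,0,1,0],
    [0,0,1,0],
    [0,0,0.8,0],
    [0,0,0.5,0],
    [0,0,0.3,0],
    [0,0,0.2,0],
    [0,0,0.2,0],
    [0,0,0,0],
    [0,0,0,0],
    [0,0,0,0],
  ],
)

```text
time_s: 22.0
position: [0.5865, 0.1839, 0.1163]
orientation: [-0.219, 0.976, 0.0, 0.0]
contact_force: [-0.3, -0.3, -2.8]
opening: 0.0313
grip_force: 30.0
```

Request:
apply_moves(
  rows=[
    [0,0,0,0],
    [0,0,0,0],
    [0,0,0,0],
    [0,0,0,0],
    [0,0,0,0],
    [0,0,0,0],
    [0,0,0,0],
  ],
  fingers=8.0,
)

```text
time_s: 22.7
position: [0.5865, 0.1838, 0.1161]
orientation: [-0.219, 0.976, -0.0, 0.0]
contact_force: [0.2, -0.8, -0.1]
opening: 0.0784
grip_force: 0.0
```

Request:
apply_moves(
  rows=[
    [0,0,-0.5,0],
    [0,0,-1,0],
    [0,0,-2,0],
    [0,0,-2,0],
    [0,0,-2,0],
    [0,0,0,0],
    [1.2,-1.25,0,0],
    [2.6,-2.75,0,0],
    [2.6,-2.75,0,0],
    [2.6,-2.75,0,0],
    [2.6,-2.75,0,0],
    [2.6,-2.75,0,0],
    [1.9,-2.0,0,0],
    [1.2,-1.25,0,0],
    [0,0,0,0],
    [0,0,0,0],
    [0,0,0,0],
  ],
)

```text
time_s: 24.4
position: [0.5082, -0.0545, 0.191]
orientation: [-0.219, 0.976, 0.0, -0.0]
contact_force: [0.4, -0.1, -0.3]
opening: 0.0802
grip_force: 0.0
```

```bash
python3 - <<'E'
from h import *
print(delta((0.508,-0.055),0.1158),ctrl.get_state()['time_s'])
f=ctrl.grab_frame('side')
for k in knobs(f,[proj(f,np.array([*p,0.125])) for p in((.5865,.1837),(.5326,.0766),(.508,-.055))],z=0.125,r=11):print(k)
E
```

```text
[ 0.04 -0.04  7.52] 24.4
(array([303.8, 261.1]), [4, 4, 14, 18, 208], array([0.5871, 0.1849]))
(array([331.6, 232.7]), [5, 4, 14, 17, 188], array([0.5328, 0.0768]))
(array([344.1, 203.4]), [6, 6, 12, 14, 146], array([ 0.5087, -0.0525]))
```

Request:
apply_moves(
  rows=[
    [0,0,2,0],
    [0,0,1.5,0],
    [0,0,1.5,0],
    [0,0,1.0,0],
    [0,0,0.8,0],
    [0,0,0.7,0],
    [0,0,0,0],
    [0,0,0,0],
  ],
)

```text
time_s: 25.25
position: [0.5082, -0.055, 0.1163]
orientation: [-0.219, 0.976, -0.0, 0.0]
contact_force: [0.5, -0.2, 0.9]
opening: 0.08
grip_force: 0.0
```

Request:
apply_moves(
  rows=[
    [0,0,0,0],
    [0,0,0,0],
    [0,0,0,0],
    [0,0,0,0],
    [0,0,0,0],
    [0,0,0,0],
    [0,0,0,0],
    [0,0,0,0],
    [0,0,0,0],
  ],
  fingers=2.0,
)

```text
time_s: 26.15
position: [0.5079, -0.0551, 0.1161]
orientation: [-0.219, 0.976, -0.0, -0.0]
contact_force: [0.1, 0.1, -0.0]
opening: 0.0313
grip_force: 30.0
```

Request:
apply_moves(
  rows=[
    [0,0,-0.3,0],
    [0,0,-0.7,0],
    [0,0,-1,0],
    [0,0,-1.5,0],
    [0,0,-1.5,0],
    [0,0,-1.5,0],
    [0,0,-1.5,0],
    [0,0,-1.5,0],
    [0,0,-1.5,0],
    [0,0,-1.5,0],
    [0,0,-1.5,0],
    [0,0,-1,0],
    [0,0,-0.7,0],
    [0,0,-0.3,0],
    [0,0,0,0],
    [0,0,0,0],
    [0,0,0,0],
    [0,0,0,0],
    [0,0,0,0],
    [0,0,0,0],
  ],
)

```text
time_s: 28.15
position: [0.5079, -0.055, 0.2759]
orientation: [-0.219, 0.976, -0.0, -0.0]
contact_force: [-0.3, 0.5, -4.8]
opening: 0.0316
grip_force: 30.0
```

```bash
python3 - <<'E'
from h import *
f=weigh();cv2.imwrite('pics/s4.png',cv2.resize(f['pixels'][100:340,200:440,::-1],None,fx=2.5,fy=2.5))
E
```

```text
F [  0.22   0.04  -4.4  -36.14  31.44] sd [0.44 0.47 0.54 0.02 0.01] [ 0.5079 -0.055   0.2761] 0.031274471191812855 28.95
```

View pics/s4.png

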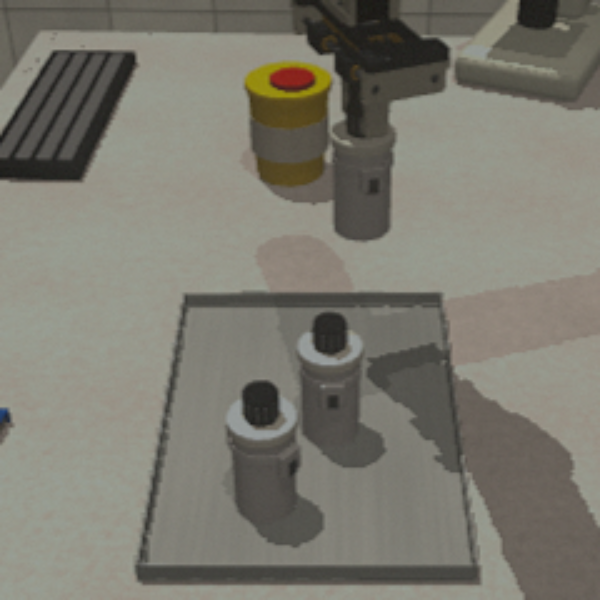

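The picture shows C held upright and still at crop (362,185), with the other two standing in the tray at (263,450) and (330,380).

```bash
python3 -c "
from rig import ctrl
print(ctrl.job_done())"
```

```text
the job is handed in; nothing more can be done
None
```

The job is handed in: the heaviest bucket, the one that stood nearest the sharps pot (about 4.3 N, against 2.6 N and 2.1 N), is held still and upright about 16 cm above the tray, and the two lighter ones stand back in the tray.

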